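# Open the data logger and take out its battery pack

### The job

Take the battery pack out of the data logger that leans in its stand: press in the snap tab on the side of its deep grey cover while lifting the cover straight off, and set the cover down the right way up in the middle of the flat rubber mat. Then lift out the battery pack and lay it flat, the same side up, in the open aluminium parts tray. Put both down gently without dropping them, leave the other things on the bench where they are, and let go at the end.

Things in the scene. Friction and masses are not known exactly. Their poses are not given: they have to be found in the camera images.
- logger: Data logger: black plastic instrument 176 mm long, 58 mm wide, fixed in a steel stand, sloping at 25 degrees. Origin: on the table straight below seat. Axes: x level towards its high end, y level across it, z up. In these axes up-slope is (cos25, 0, sin25), off-slope is (-sin25, 0, cos25). At its high end, over 60 mm up-slope of the seat, a display head stands 20 mm over the shoulder.
- seat (a point): Centre of the logger's sloping shoulder, on which the cover's rim sits, 75 mm above the table; axes as logger. On the shoulder, under the cover, is a core 108 x 46 mm, 19 mm high, with a rim round the battery bay up to 28 mm over the shoulder. Below the shoulder the housing's sides are flush with the cover. Cover and pack come out off-slope.
- cover: Loose grey plastic cover, an upside-down box 120 mm (x, up-slope when seated) x 58 mm (y) x 50 mm high (z, off-slope), walls 4.5 mm, about 0.14 kg. Origin: centre of its lower rim's plane, at seat when seated. Play 1.5 mm all round. Only the tab holds it, and firmly: it comes off only with the tab pressed in.
- cover_slot (a point): Bottom middle of the slot in the cover's +y wall, on the outer face at the rim, through which the tab's paddle sticks out: 16 mm wide, 17 mm high, open at the bottom. Gripped across y here (15 to 30 N), one finger on the paddle and one on the far wall, down to about 4 mm over the rim, the cover is squeezed to 58 mm, the catch is free and the same grip lifts it.
- tab (a joint): How far the snap tab is pressed in, in m: 0 at rest, 0.009 at the stop. It moves level, along -y of logger, against a spring (2 N at rest, about 8 N at 0.008). The cover is free above 0.0045; pressed flush with the cover's wall it is 0.008.
- tab_face (a point): Middle of the outer face of the tab's black ribbed paddle, 12 mm wide (up-slope) and 12 mm high (3 to 15 mm over the shoulder), on the logger's +y side at mid-length of the cover. At rest it stands 8 mm out of the cover's wall, 37 mm from the logger's middle plane. Axes like the seated cover's.
- pack: Loose battery pack, hidden under the cover at first: a block 84 mm (x, up-slope when in place) x 36 mm (y) x 26 mm (z), black ends and pale sleeve, about 0.16 kg. Origin: centre of its underside. It lies on the bay's floor, 19 mm over the shoulder, and stands 17 mm proud of the bay's rim; play 1.5 mm. Nothing latches it.
- bay (a point): Centre of the floor of the battery bay, where the pack's origin lies when in place. Axes as logger.
- mat: Flat rubber mat, fixed, 170 (x) x 130 (y) x 4 mm. Origin: centre of its underside, on the table.
- tray: Open bare aluminium parts tray, fixed, outside 170 (x) x 140 (y) x 26 mm high, walls and floor 4 mm. Origin: centre of its underside, on the table.
- screwdriver: Bystander: screwdriver 190 mm long, lying along its x.
- cleaner: Bystander: standing white bottle 44 mm across, 150 mm high. Origin: centre of its underside.
- jar: Bystander: standing jar 52 mm across, 70 mm high. Origin: centre of its underside.
- spool: Bystander: standing metal spool 54 mm across, 38 mm high. Origin: centre of its underside.
- breadboard: Bystander: white breadboard 60 (x) x 165 (y) x 9 mm, with a small green board on it up to 17 mm high. Origin: centre of its underside.
- mug: Bystander: white mug 80 mm across, 90 mm high. Origin: centre of its underside.
Mind the look-alikes: they are no part of the job. Leave any yellow look-alike of the logger alone.

How it is judged:
By the outcome, as a careful person would: the job done as asked, in the order asked, and still so for the second after the job is handed in, with the robot touching nothing.
It also fails if it takes over 64 s, if anything falls off the work surface, if the arm or the gripper's body presses on something with over 40 N, if the wrist force passes 120 N, or if a joint passes its speed limit or range.

### The arm

A 7-joint arm with a two-finger parallel gripper is mounted at the origin on the work surface. World frame = base frame: x ahead of the robot, y to its left, z up, the work surface at z = 0. Lengths are in m, angles in rad, forces in N, time in s.
With the tool pointing down it reaches from about 0.4 to 0.875 m from the base axis. Payload 19.3 kg.
Tool frame: the origin (TCP) lies at the very end of the fingers, on their centre line; the grasp point (between the pads) lies 19 mm behind it; z points along the fingers, y is the direction in which the jaws open and shut (so a half turn about z gives the same grasp; the last joint's range is limited). The gripper opens to 85 mm and grips with 20 to 120 N. Pads are 22 mm wide; open, the fingers measure 114 mm over their backs; the gripper's body (76 mm by 85 mm) begins 54 mm behind the grasp point. The pads swing forward as they close: fully open they stand 13 mm farther back than shut.
Start: joints at [1.179, 0.521, -0.036, 1.599, 0.021, 1.021, -0.113], TCP at [0.198, -0.593, 0.231] pointing down, gripper open.
Joint ranges: [-2.91, 2.91], [-0.3, 2.13], [-1.5, 1.42], [0.17, 2.43], [-1.26, 4.41], [0.16, 1.93], [-2.52, 2.52]. Speed limits (rad/s): [1.89, 1.89, 2.39, 2.39, 3.01, 3.01, 3.01].

### API

Orientations are given as [roll, pitch, yaw] about the fixed x, y, z axes, in that order (R = Rz(yaw) Ry(pitch) Rx(roll)).
In Python, from workcell import bot, grab_frame, calibration, workorder gives the robot as it stands.
- The arm moves only by the tool move_arm, never from a script. Its arguments are lists of equal length, an entry for each row: "jaw": the closure in counts, from 0 (fully open) to 255 (shut); "dp": the shift along the tool's x, y, z in units of 800 mm (1.0 is 800 mm), a list of three; "rotation": the turn, a rotation vector about the tool's x, y, z in units of pi rad (1.0 is pi rad), a list of three. In form: {"jaw": [jaw, ...], "dp": [[dx, dy, dz], ...], "rotation": [[rx, ry, rz], ...]}. A call has 1 to 10 rows; each row shifts and turns the commanded pose from where the row before left it, along the tool's axes as they then stand; what a row does not reach is not made up. A row lasts 1/8 s, in which the tool goes at most 62.5 mm and 10.7 degrees, less where a joint would pass 70% of its speed; a pose out of reach is approached as far as the arm can. A call with a number of a shift or a turn outside -1 to 1 is refused whole. A call with a gripper value outside its range is refused whole. The fingers move at their own pace and stop on an object; "squeeze" is the grip in N (left out, the last holds). Time passes only in rows, so rows that do not move let the fingers close. It gives the time, the measured TCP pose, the force and the opening at its end, in the units of the state.
- bot.observe(): the state, without advancing time (a new reading comes with each control period).
- grab_frame(name): name is "scene" or "top" or "wrist"; returns the picture (420x560x3 uint8, blue, green, red); there is no depth.
- calibration(name): a dict with "camera_matrix" (3x3 intrinsics, pixels), "T" (4x4, takes a point from camera to world coordinates). Camera axes: x right, y down, z forward; pixel columns grow to the right and rows downward; lengths in m; the calibration is good to about 2 mm. A picture is of the moment at which its call begins: read the wrist's pose just before it. calibration takes no time and is no camera call; for the wrist camera it gives the pose at the moment of the call.
- workorder.job_done(): hands the job in, once; it reports no verdict.
The state is a dict: "clock": time; "qpos": joint angles; "qd": joint speeds; "joint_efforts": joint torques, N m; "position": TCP position; "tool_rot": TCP orientation; "force": force on the tool from outside, world axes, zero at the start; "moment": the same for the moment, N m; "grip_width": finger opening in m.
Only numpy, scipy, OpenCV 4.12 (cv2) and the standard library are available. Lean on these libraries where they do the work, as an engineer would, in place of code of your own. Each camera call takes 0.05 s, during which the arm holds its last target. There are 200 camera calls.

## Working session

There is one attempt and no reset: what is moved stays moved. The work goes in short steps, Python scripts to look and compute and a tool call to move; the robot and the scene stay as the last step left them, time stands still between calls to the robot, and variables do not carry over. Pictures are saved under pics/ and viewed, about 8 in all and at most 12, crops included, and the job is handed in when it is done.

Besides the shell and the picture viewer there is one more tool, called after ">>>" as a command line: name --argument value ..., lists and objects as JSON in quotes. move_arm: Moves the arm, as the interface text tells. Shifts and turns lie within -1 to 1; 1 stands for 800 mm of shift or pi rad of turn. Its arguments: {"type":"object","properties":{"jaw":{"type":"array","items":{"type":"number"}},"dp":{"type":"array","items":{"type":"array","items":{"type":"number","minimum":-1,"maximum":1}}},"rotation":{"type":"array","items":{"type":"array","items":{"type":"number","minimum":-1,"maximum":1}}},"squeeze":{"type":"number"}},"required":["jaw","dp","rotation"]}

```bash
mkdir -p pics; ls
python3 - <<'E'
from workcell import bot,grab_frame,calibration
import cv2,numpy as np
print(bot.observe())
for n in("scene","top"):
    cv2.imwrite(f"pics/{n}0.png",grab_frame(n)); c=calibration(n); print(n,np.round(c["camera_matrix"],1).tolist(),np.round(c["T"],3).tolist())
E
```

```text
pics
{'clock': 0.0, 'qpos': array([ 1.17879599,  0.5219813 , -0.03632659,  1.5999925 ,  0.02120737,
        1.02107725, -0.11280519]), 'qd': array([ 5.63784174e-04, -6.81817312e-04, -8.20817550e-04, -9.35496279e-05,
       -6.36015321e-05, -9.02953071e-05,  7.16849107e-04]), 'joint_efforts': array([-3.97163903e-04, -9.27116776e+01,  1.97961174e+00, -3.69925368e+01,
        1.77541684e-02,  8.30771634e-03, -3.55557188e-05]), 'position': array([ 0.19753399, -0.59262405,  0.23075167]), 'tool_rot': array([-3.14052263e+00,  8.22295376e-05,  3.21788092e-01]), 'force': array([-0.1306259 , -0.01024744,  0.17453628]), 'moment': array([-0.03244896,  0.01438797,  0.02101541]), 'grip_width': 0.08565995449746619}
scene [[414.0, 0.0, 282.9], [0.0, 414.0, 212.6], [0.0, 0.0, 1.0]] [[-0.692, 0.417, -0.59, 1.185], [0.722, 0.42, -0.55, 0.606], [0.018, -0.806, -0.592, 0.736], [0.0, 0.0, 0.0, 1.0]]
top [[416.2, 0.0, 286.0], [0.0, 416.2, 211.1], [0.0, 0.0, 1.0]] [[-0.01, -0.999, 0.052, 0.494], [-1.0, 0.01, 0.003, 0.01], [-0.003, -0.052, -0.999, 1.036], [0.0, 0.0, 0.0, 1.0]]
```

View pics/top0.png

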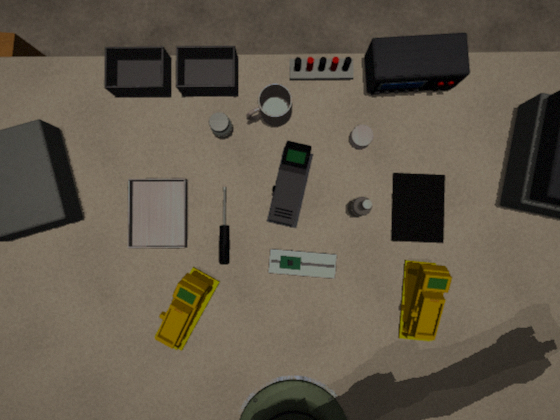

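View pics/scene0.png

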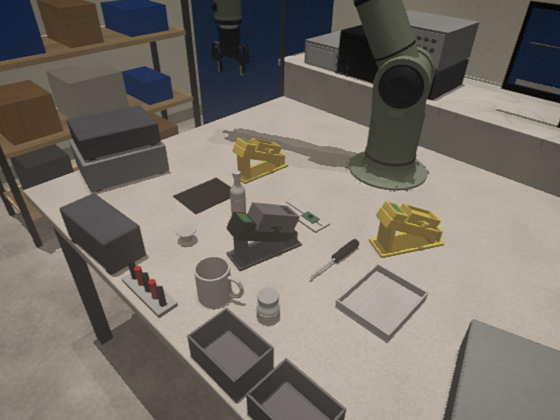

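Run:
```python
import cv2,numpy as np
t=cv2.imread("pics/top0.png")[130:235,255:325];s=cv2.imread("pics/scene0.png")[190:270,220:310]
f=lambda a:cv2.resize(np.uint8(255*(a/255.)**.5),None,fx=5,fy=5,interpolation=cv2.INTER_CUBIC)
o=np.zeros((525,800,3),np.uint8);o[:525,:350]=f(t);o[:400,350:]=f(s);cv2.imwrite("pics/c1.png",o)
```

```text
(no output)
```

View pics/c1.png

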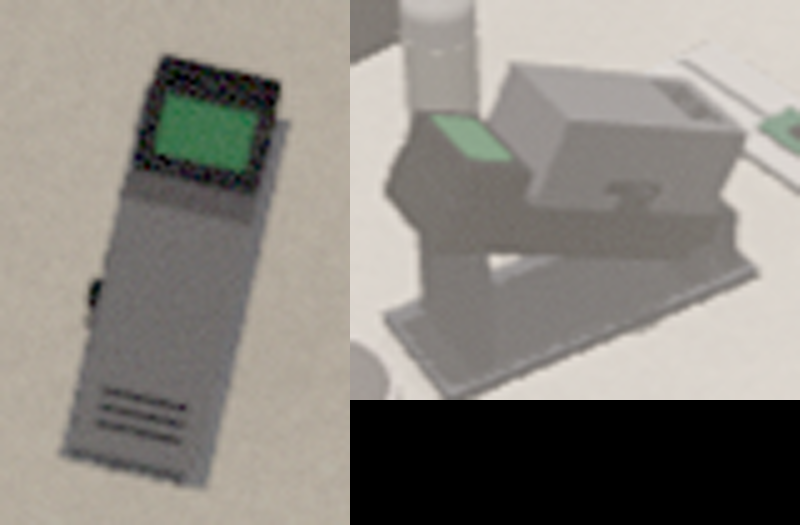

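```bash
cat > h.py <<'E'
import numpy as np
from scipy.spatial.transform import Rotation as R
from scipy.optimize import least_squares
from workcell import bot,grab_frame,calibration
def proj(c,P):
    P=np.atleast_2d(P);p=(np.linalg.inv(c["T"])@np.c_[P,np.ones(len(P))].T)[:3].T
    q=p@c["camera_matrix"].T; return q[:,:2]/q[:,2:]
def ray(c,uv,z):
    d=c["T"][:3,:3]@np.linalg.inv(c["camera_matrix"])@[*uv,1]; o=c["T"][:3,3]
    return o+d*(z-o[2])/d[2]
S=R.from_euler('y',-25,degrees=True)
def seat(L):  # L=x,y,yaw -> R,t of seat frame (x up-slope, y, z off-slope)
    return R.from_euler('z',L[2])*S, np.array([L[0],L[1],.075])
E
python3 - <<'E'
from h import *
T,C=calibration("top"),calibration("scene")
A=[(T,(-60,29,50),(267.4,221.4)),(T,(-60,-29,50),(296.4,227.4)),(T,(60,29,50),(279.6,170.0)),(T,(60,-29,50),(305.4,174.4)),(T,(0,37,9),(274,189)),
(C,(60,-29,50),(252.6,203)),(C,(60,29,50),(264.4,214.4)),(C,(-60,29,50),(298.4,216)),(C,(-60,29,0),(294,231.6))]
def f(L):
    r,t=seat(L); return np.concatenate([(proj(c,r.apply(np.array(p)/1e3)+t)-uv)[0] for c,p,uv in A])
s=least_squares(f,[.55,0,-.2],loss='soft_l1');print(s.x,np.degrees(s.x[2]));print(np.round(f(s.x).reshape(-1,2),1).tolist())
for n,z,cs in(("mat",.004,[(393,174),(443,174),(444,241),(392,241)]),("tray",.026,[(129,179),(187,179),(187,248),(129,247)])):
    p=np.array([ray(T,c,z) for c in cs]);print(n,p.mean(0),p[:,:2].round(3).tolist())
for n,z,uv in(("bottle",.15,(366,204)),("spool",.038,(362,134)),("mug",.09,(276,98)),("jar",.07,(219,120)),("bb",.01,(302,263)),("sdhandle",.015,(225,244)),("sdtip",.01,(225,190))):print(n,ray(T,uv,z).round(3))
E
```

```text
[ 0.59021619  0.00542118 -0.20550506] -11.774572350418198
[[2.6, -1.1], [-1.2, -2.2], [-0.6, 0.0], [-0.0, 0.8], [-1.1, 0.1], [-0.5, -1.8], [0.1, -1.7], [1.7, -1.0], [-1.1, -0.3]]
mat [ 0.55328548 -0.31452675  0.004     ] [[0.637, -0.254], [0.636, -0.379], [0.469, -0.377], [0.471, -0.248]]
tray [0.54442985 0.32433321 0.026     ] [[0.629, 0.396], [0.627, 0.254], [0.459, 0.254], [0.463, 0.394]]
bottle [ 0.553 -0.158  0.15 ]
spool [ 0.731 -0.173  0.038]
mug [0.805 0.033 0.09 ]
jar [0.76  0.168 0.07 ]
bb [ 0.419 -0.025  0.01 ]
sdhandle [0.468 0.163 0.015]
sdtip [0.601 0.164 0.01 ]
```

```bash
cat >> h.py <<'E'
def pose():
    o=bot.observe(); return o["position"],R.from_euler('xyz',o["tool_rot"])
def plan(p1,R1,n=None,p0=None,R0=None,dec=4,v=.05,w=9.5):
    import json
    if p0 is None:p0,R0=pose()
    rv=(R0.inv()*R1).as_rotvec()
    if n is None:n=int(np.ceil(max(np.linalg.norm(p1-p0)/v,np.degrees(np.linalg.norm(rv))/w)))
    p,r=np.array(p0),R0;D=[];Q=[]
    for i in range(1,n+1):
        pt=p0+(p1-p0)*i/n;rt=R0*R.from_rotvec(rv*i/n)
        d=np.round(r.inv().apply(pt-p)/.8,dec);q=np.round((r.inv()*rt).as_rotvec()/np.pi,dec)
        p=p+r.apply(d*.8);r=r*R.from_rotvec(q*np.pi);D.append((d+0).tolist());Q.append((q+0).tolist())
    for k in range(0,n,10):print(len(D[k:k+10]),'dp',json.dumps(D[k:k+10]),'\nrot',json.dumps(Q[k:k+10]))
    return p,r
def cov(L,flip=1): # tool rotation for cover grasp
    r,t=seat(L);u,y,n=r.as_matrix().T
    return R.from_matrix(np.c_[flip*u,-flip*y,-n]),t,u,y,n
E
python3 - <<'E'
from h import *
c=calibration("wrist");p,r=pose();M=np.eye(4);M[:3,:3]=r.as_matrix();M[:3,3]=p
print(np.round(np.linalg.inv(M)@c["T"],3).tolist(),c["camera_matrix"].round(0).tolist())
L=[.590,.005,-.2055]
for f in(1,-1):
    rr,t,u,y,n=cov(L,f);print(f);print(t+n*.16);plan(t+n*.16,rr)
E
```

```text
[[-0.001, -0.955, -0.298, 0.075], [1.0, -0.001, 0.001, 0.0], [-0.001, -0.298, 0.955, -0.144], [0.0, 0.0, 0.0, 1.0]] [[307.0, 0.0, 283.0], [0.0, 307.0, 211.0], [0.0, 0.0, 1.0]]
1
[0.52380384 0.01879809 0.22000925]
10 dp [[0.0449, -0.0426, 0.001], [0.0432, -0.0442, 0.002], [0.0415, -0.0458, 0.0029], [0.0397, -0.0474, 0.0038], [0.0378, -0.0488, 0.0045], [0.0358, -0.0502, 0.0052], [0.0337, -0.0516, 0.0059], [0.0316, -0.0528, 0.0065], [0.0295, -0.054, 0.0069], [0.0272, -0.0551, 0.0074]] 
rot [[-0.0026, 0.0097, 0.0118], [-0.0027, 0.0097, 0.0118], [-0.0026, 0.0097, 0.0118], [-0.0026, 0.0097, 0.0118], [-0.0027, 0.0097, 0.0117], [-0.0026, 0.0097, 0.0118], [-0.0027, 0.0097, 0.0118], [-0.0026, 0.0097, 0.0118], [-0.0026, 0.0097, 0.0118], [-0.0027, 0.0097, 0.0118]]
4 dp [[0.0249, -0.0561, 0.0076], [0.0225, -0.0571, 0.008], [0.0202, -0.0579, 0.0081], [0.0178, -0.0587, 0.0082]] 
rot [[-0.0026, 0.0097, 0.0118], [-0.0027, 0.0097, 0.0118], [-0.0026, 0.0096, 0.0118], [-0.0026, 0.0097, 0.0118]]
-1
[0.52380384 0.01879809 0.22000925]
10 dp [[0.0393, -0.0373, 0.0009], [0.0447, -0.0305, -0.0008], [0.049, -0.0229, -0.0021], [0.052, -0.0148, -0.0033], [0.0536, -0.0061, -0.0042], [0.0539, 0.0026, -0.0048], [0.0527, 0.0113, -0.005], [0.0502, 0.0198, -0.005], [0.0463, 0.0277, -0.0046], [0.0413, 0.0349, -0.0039]] 
rot [[-0.0113, -0.0031, -0.0509], [-0.0113, -0.003, -0.051], [-0.0113, -0.0031, -0.0509], [-0.0113, -0.0031, -0.051], [-0.0113, -0.0031, -0.0509], [-0.0113, -0.003, -0.0509], [-0.0113, -0.0031, -0.051], [-0.0113, -0.0031, -0.0509], [-0.0113, -0.0031, -0.051], [-0.0113, -0.003, -0.0509]]
6 dp [[0.0351, 0.0411, -0.0029], [0.0281, 0.0462, -0.0017], [0.0203, 0.0502, -0.0002], [0.0122, 0.0528, 0.0015], [0.0035, 0.0539, 0.0033], [-0.005, 0.0537, 0.0052]] 
rot [[-0.0113, -0.0031, -0.051], [-0.0113, -0.0031, -0.0509], [-0.0113, -0.0031, -0.0509], [-0.0113, -0.0031, -0.051], [-0.0113, -0.003, -0.0509], [-0.0113, -0.0031, -0.051]]
```

>>> move_arm --jaw '[0,0,0,0,0,0,0,0,0,0]' --dp '[[0.0393,-0.0373,0.0009],[0.0447,-0.0305,-0.0008],[0.049,-0.0229,-0.0021],[0.052,-0.0148,-0.0033],[0.0536,-0.0061,-0.0042],[0.0539,0.0026,-0.0048],[0.0527,0.0113,-0.005],[0.0502,0.0198,-0.005],[0.0463,0.0277,-0.0046],[0.0413,0.0349,-0.0039]]' --rotation '[[-0.0113,-0.0031,-0.0509],[-0.0113,-0.003,-0.051],[-0.0113,-0.0031,-0.0509],[-0.0113,-0.0031,-0.051],[-0.0113,-0.0031,-0.0509],[-0.0113,-0.003,-0.0509],[-0.0113,-0.0031,-0.051],[-0.0113,-0.0031,-0.0509],[-0.0113,-0.0031,-0.051],[-0.0113,-0.003,-0.0509]]'

```text
clock: 1.35
position: [0.402, -0.2094, 0.2243]
tool_rot: [2.98, 0.289, 1.92]
force: [0.5, -0.6, 1.0]
grip_width: 0.0855
```

>>> move_arm --jaw '[0,0,0,0,0,0,0]' --dp '[[0.0351,0.0411,-0.0029],[0.0281,0.0462,-0.0017],[0.0203,0.0502,-0.0002],[0.0122,0.0528,0.0015],[0.0035,0.0539,0.0033],[-0.005,0.0537,0.0052],[0,0,0]]' --rotation '[[-0.0113,-0.0031,-0.051],[-0.0113,-0.0031,-0.0509],[-0.0113,-0.0031,-0.0509],[-0.0113,-0.0031,-0.051],[-0.0113,-0.003,-0.0509],[-0.0113,-0.0031,-0.051],[0,0,0]]'

```text
clock: 2.22
position: [0.5246, 0.021, 0.2198]
tool_rot: [-3.141, 0.437, 2.942]
force: [-1.3, -1.3, 0.2]
grip_width: 0.0855
```

Run:
```python
from h import *
import cv2
c=calibration("wrist");im=grab_frame("wrist");np.savez("w1",T=c["T"],K=c["camera_matrix"])
cv2.imwrite("pics/w1.png",cv2.resize(np.uint8(255*(im/255.)**.6),(800,600),interpolation=cv2.INTER_CUBIC))
o=bot.observe();print(o["clock"],o["position"],o["tool_rot"],o["qpos"].round(2))
r,t,u,y,n=cov([.590,.005,-.2055],-1);print(np.degrees((R.from_euler('xyz',o["tool_rot"]).inv()*r).as_rotvec()),t+n*.16)
```

```text
2.275 [0.52384374 0.01931858 0.219676  ] [-3.1408217   0.43594955  2.93769486] [ 0.32  0.27 -0.69  2.19  0.88  0.51  0.31]
[-0.00539224 -0.02189883  0.08321461] [0.52380384 0.01879809 0.22000925]
```

View pics/w1.png

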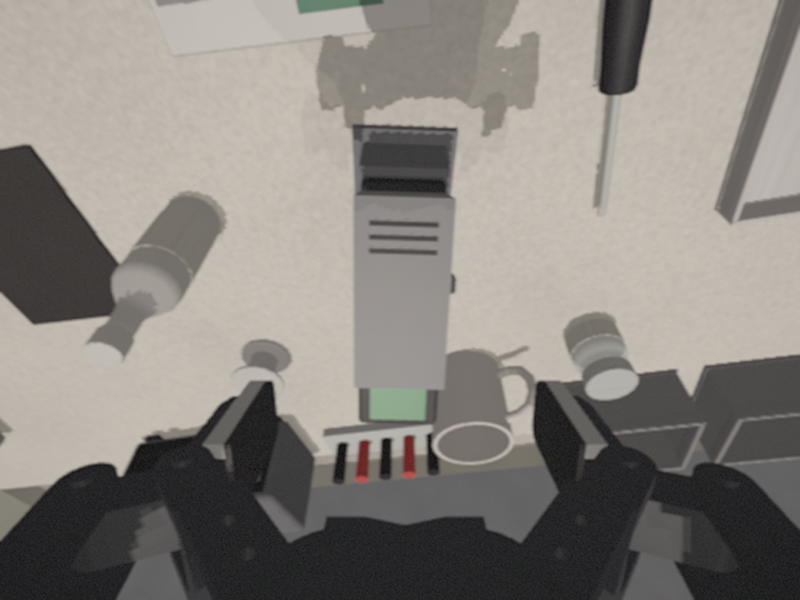

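Run:
```python
from h import *
w=np.load("w1.npz");W=dict(T=w["T"],camera_matrix=w["K"])
A=[((-60,-29,50),(357,196)),((-60,29,50),(453.5,198)),((60,-29,50),(356,388)),((60,29,50),(444.5,389)),((0,37,9),(454.5,284))]
def f(L):
    r,t=seat(L); return np.concatenate([(proj(W,r.apply(np.array(p)/1e3)+t)-np.array(uv)*.7)[0] for p,uv in A])
s=least_squares(f,[.59,0,-.2]);print(s.x,np.degrees(s.x[2]),f(s.x).round(1))
```

```text
[ 0.59136597  0.00467495 -0.22944044] -13.145968912887806 [-2.2  0.3  2.   0.8 -0.6 -0.5  0.3  0.   0.5 -0.4]
```

Run:
```python
from h import *
r,t,u,y,n=cov([.591,.005,-.227],-1)
p0,r0=pose();plan(t+n*.055+y*.0005,r,6)
```

```text
6 dp [[-0.0002, 0.0001, 0.0219], [-0.0003, 0.0002, 0.0219], [-0.0002, 0.0002, 0.0219], [-0.0002, 0.0003, 0.0219], [-0.0003, 0.0003, 0.0219], [-0.0002, 0.0003, 0.0219]] 
rot [[0.0005, 0.0, 0.0011], [0.0005, 0.0, 0.0011], [0.0004, -0.0001, 0.0011], [0.0005, 0.0, 0.0011], [0.0005, 0.0, 0.0012], [0.0005, 0.0, 0.0011]]
```

>>> move_arm --jaw '[0,0,0,0,0,0,0]' --dp '[[-0.0002,0.0001,0.0219],[-0.0003,0.0002,0.0219],[-0.0002,0.0002,0.0219],[-0.0002,0.0003,0.0219],[-0.0003,0.0003,0.0219],[-0.0002,0.0003,0.0219],[0,0,0]]' --rotation '[[0.0005,0,0.0011],[0.0005,0,0.0011],[0.0004,0,0.0011],[0.0005,0,0.0011],[0.0005,0,0.0012],[0.0005,0,0.0011],[0,0,0]]'

```text
clock: 3.15
position: [0.5679, 0.0089, 0.1244]
tool_rot: [-3.14, 0.435, 2.912]
force: [-0.2, -0.4, 0.7]
grip_width: 0.0855
```

Run:
```python
from h import *
import cv2
c=calibration("wrist");im=grab_frame("wrist");np.savez("w2",T=c["T"],K=c["camera_matrix"])
cv2.imwrite("pics/w2.png",cv2.resize(np.uint8(255*(im/255.)**.5),(800,600),interpolation=cv2.INTER_CUBIC))
r,t,u,y,n=cov([.591,.005,-.227],-1);p,q=pose()
print("local",1e3*(p-t)@np.c_[u,y,n],np.degrees((q.inv()*r).as_rotvec()))
P=t+np.array([[-60,-29,50],[-60,29,50],[60,-29,50],[60,29,50],[0,37,9]])/1e3@np.c_[u,y,n].T
print((proj(c,P)/.7).round(1).tolist())
plan(t+n*.004+y*.0005,r,6)
```

```text
local [ 3.21537567e-02 -1.09384809e+00  5.52917394e+01] [-0.1070337  -0.02838955 -0.11757396]
[[324.0, 217.2], [497.3, 216.8], [340.3, 509.5], [480.0, 509.7], [489.3, 338.1]]
6 dp [[0.0, 0.0004, 0.0107], [0.0, 0.0003, 0.0107], [0.0, 0.0003, 0.0107], [0.0, 0.0004, 0.0106], [0.0, 0.0003, 0.0107], [0.0, 0.0004, 0.0107]] 
rot [[-0.0001, 0.0, -0.0001], [-0.0001, -0.0001, -0.0001], [-0.0001, 0.0, -0.0001], [-0.0001, 0.0, -0.0001], [-0.0001, 0.0, -0.0001], [-0.0001, -0.0001, -0.0002]]
```

View pics/w2.png

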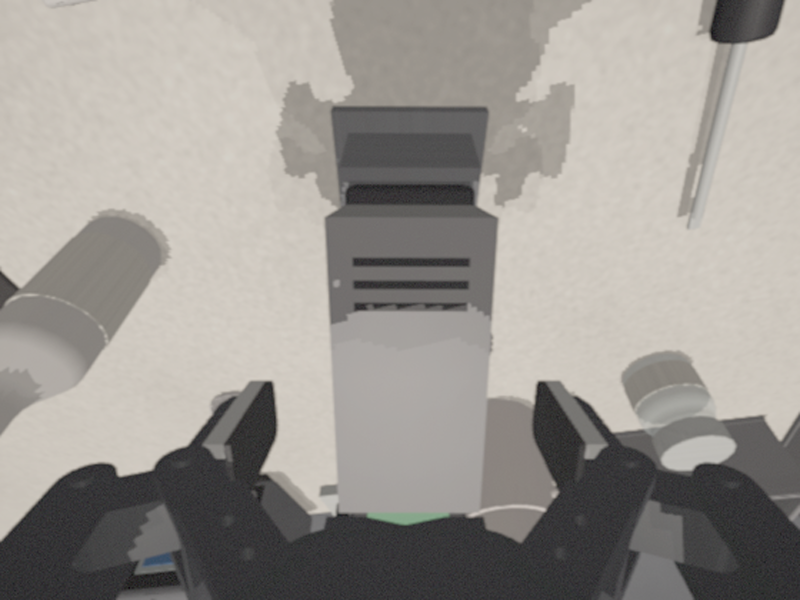

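>>> move_arm --jaw '[0,0,0,0,0,0,0]' --dp '[[-0.0003,0.0005,0.0107],[-0.0003,0.0005,0.0107],[-0.0003,0.0005,0.0107],[-0.0003,0.0003,0.0106],[0,0.0003,0.0107],[0,0,0.0107],[0,0,0]]' --rotation '[[0,0,0],[0,0,0],[0,0,0],[0,0,0],[0,0,0],[0,0,0],[0,0,0]]'

```text
clock: 4.08
position: [0.5908, 0.0063, 0.0785]
tool_rot: [-3.141, 0.436, 2.913]
force: [-0.7, 0.4, 0.6]
grip_width: 0.0851
```

Run:
```python
from h import *
r,t,u,y,n=cov([.591,.005,-.227],-1);p,q=pose();o=bot.observe()
print("local",1e3*(p-t)@np.c_[u,y,n],np.degrees((q.inv()*r).as_rotvec()),o["force"],o["moment"])
```

```text
local [1.05083932 1.26674378 3.37534956] [-0.05708558 -0.023867   -0.05868071] [-0.65543527  0.42142266  0.5850017 ] [0.14821183 0.45516416 0.02037982]
```

>>> move_arm --jaw '[255,255,255,255,255,255,255,255]' --dp '[[0,-0.001,0],[0,0,0],[0,0,0],[0,0,0],[0,0,0],[0,0,0],[0,0,0],[0,0,0]]' --rotation '[[0,0,0],[0,0,0],[0,0,0],[0,0,0],[0,0,0],[0,0,0],[0,0,0],[0,0,0]]' --squeeze 26

```text
clock: 5.08
position: [0.591, 0.0068, 0.0798]
tool_rot: [3.14, 0.437, 2.914]
force: [-1.7, 5.9, 3.2]
grip_width: 0.0578
```

>>> move_arm --jaw '[255,255,255,255,255,255]' --dp '[[0,0,-0.005],[0,0,-0.008],[0,0,-0.01],[0,0,-0.01],[0,0,-0.01],[0,0,0]]' --rotation '[[0,0,0],[0,0,0],[0,0,0],[0,0,0],[0,0,0],[0,0,0]]'

```text
clock: 5.82
position: [0.5767, 0.0088, 0.1112]
tool_rot: [-3.141, 0.438, 2.913]
force: [0.5, 0.2, -1.6]
grip_width: 0.0575
```

Run:
```python
from h import *
p,q=pose();p1=p-q.apply([0,0,.088]);print(p1)
Rm=R.from_euler('xyz',[np.pi,0,np.pi])
p2=np.array([.553,-.3145,.25])
a,b=plan((p1+p2)/2+[0,0,.03],R.from_rotvec((Rm*q.inv()).as_rotvec()*.5)*q,6,p1,q)
plan(p2,Rm,6,a,b)
```

```text
[0.54036859 0.01727376 0.19087929]
6 dp [[-0.0135, -0.0334, -0.0074], [-0.0126, -0.0336, -0.0079], [-0.0117, -0.0337, -0.0086], [-0.0107, -0.034, -0.0091], [-0.0097, -0.0341, -0.0096], [-0.0088, -0.0342, -0.0101]] 
rot [[-0.0013, 0.0116, -0.006], [-0.0014, 0.0115, -0.0059], [-0.0013, 0.0116, -0.006], [-0.0013, 0.0116, -0.0059], [-0.0014, 0.0115, -0.006], [-0.0013, 0.0116, -0.006]]
6 dp [[-0.005, -0.0342, 0.0016], [-0.0044, -0.0343, 0.0014], [-0.0038, -0.0343, 0.001], [-0.0032, -0.0344, 0.0008], [-0.0026, -0.0345, 0.0005], [-0.0019, -0.0345, 0.0003]] 
rot [[-0.0013, 0.0116, -0.006], [-0.0014, 0.0115, -0.0059], [-0.0013, 0.0116, -0.006], [-0.0013, 0.0115, -0.0059], [-0.0014, 0.0116, -0.006], [-0.0013, 0.0116, -0.0059]]
```

>>> move_arm --jaw '[255,255,255,255]' --dp '[[0,0,-0.02],[0,0,-0.03],[0,0,-0.03],[0,0,-0.03]]' --rotation '[[0,0,0],[0,0,0],[0,0,0],[0,0,0]]'

```text
clock: 6.32
position: [0.5399, 0.0173, 0.1906]
tool_rot: [-3.141, 0.436, 2.914]
force: [0.1, -0.0, -1.6]
grip_width: 0.0578
```

>>> move_arm --jaw '[255,255,255,255,255,255]' --dp '[[-0.0135,-0.0334,-0.0074],[-0.0126,-0.0336,-0.0079],[-0.0117,-0.0337,-0.0086],[-0.0107,-0.034,-0.0091],[-0.0097,-0.0341,-0.0096],[-0.0088,-0.0342,-0.0101]]' --rotation '[[-0.0013,0.0116,-0.006],[-0.0014,0.0115,-0.0059],[-0.0013,0.0116,-0.006],[-0.0013,0.0116,-0.0059],[-0.0014,0.0115,-0.006],[-0.0013,0.0116,-0.006]]'

```text
clock: 7.08
position: [0.5465, -0.1498, 0.2498]
tool_rot: [-3.129, 0.216, 3.031]
force: [0.1, -0.1, -1.8]
grip_width: 0.0576
```

>>> move_arm --jaw '[255,255,255,255,255,255,255]' --dp '[[-0.005,-0.0342,0.0016],[-0.0044,-0.0343,0.0014],[-0.0038,-0.0343,0.001],[-0.0032,-0.0344,0.0008],[-0.0026,-0.0345,0.0005],[-0.0019,-0.0345,0.0003],[0,0,0]]' --rotation '[[-0.0013,0.0116,-0.006],[-0.0014,0.0115,-0.0059],[-0.0013,0.0116,-0.006],[-0.0013,0.0115,-0.0059],[-0.0014,0.0116,-0.006],[-0.0013,0.0116,-0.0059],[0,0,0]]'

```text
clock: 7.95
position: [0.5527, -0.3165, 0.248]
tool_rot: [3.141, -0.003, 3.139]
force: [-0.5, 0.1, -1.7]
grip_width: 0.0573
```

Run:
```python
from h import *
p,q=pose();print(p,q.as_euler('xyz'),bot.observe()["force"])
Rm=R.from_euler('xyz',[np.pi,0,np.pi])
plan(np.array([.553,-.3145,.022]),Rm,8)
```

```text
[ 0.552672   -0.31651419  0.24803556] [ 3.14110022e+00 -2.69172080e-03  3.13888847e+00] [-0.47001465  0.05201872 -1.69468208]
8 dp [[-0.0001, 0.0003, 0.0353], [-0.0002, 0.0003, 0.0353], [-0.0001, 0.0003, 0.0354], [-0.0001, 0.0003, 0.0353], [-0.0001, 0.0003, 0.0353], [-0.0001, 0.0003, 0.0353], [-0.0001, 0.0003, 0.0353], [-0.0001, 0.0003, 0.0353]] 
rot [[0.0, -0.0001, -0.0001], [0.0, -0.0001, -0.0001], [0.0001, -0.0001, -0.0001], [0.0, -0.0001, -0.0001], [0.0, -0.0001, -0.0001], [0.0, -0.0001, -0.0001], [0.0, -0.0001, -0.0002], [0.0001, -0.0002, -0.0001]]
```

>>> move_arm --jaw '[255,255,255,255,255,255,255,255,255,255]' --dp '[[0,0.0003,0.03],[0,0.0003,0.04],[0,0.0003,0.04],[0,0.0003,0.04],[0,0.0003,0.04],[0,0.0003,0.04],[0,0.0003,0.03],[0,0.0003,0.016],[0,0,0.007],[0,0,0]]' --rotation '[[0,0,0],[0,-0.0002,0],[0,-0.0002,0],[0,-0.0002,0],[0,-0.0002,0],[0,0,0],[0,0,0],[0,0,0],[0,0,0],[0,0,0]]'

```text
clock: 9.2
position: [0.5534, -0.3124, 0.0232]
tool_rot: [-3.142, 0.002, -3.142]
force: [0.5, -0.1, -1.6]
grip_width: 0.0574
```

>>> move_arm --jaw '[255,255,255,255,255]' --dp '[[0,0,0.004],[0,0,0.003],[0,0,0.003],[0,0,0.002],[0,0,0]]' --rotation '[[0,0,0],[0,0,0],[0,0,0],[0,0,0],[0,0,0]]'

```text
clock: 9.82
position: [0.5531, -0.3124, 0.013]
tool_rot: [3.141, 0.001, -3.142]
force: [-0.9, -0.0, 0.0]
grip_width: 0.0575
```

>>> move_arm --jaw '[255,255,255]' --dp '[[0,0,0.0015],[0,0,0.001],[0,0,0]]' --rotation '[[0,0,0],[0,0,0],[0,0,0]]'

```text
clock: 10.2
position: [0.5531, -0.3124, 0.0112]
tool_rot: [3.141, 0.001, -3.142]
force: [-0.4, 0.5, -1.4]
grip_width: 0.0578
```

>>> move_arm --jaw '[255,255,255]' --dp '[[0,0,0.0015],[0,0,0.001],[0,0,0]]' --rotation '[[0,0,0],[0,0,0],[0,0,0]]'

```text
clock: 10.58
position: [0.5531, -0.3124, 0.0091]
tool_rot: [3.141, 0.001, -3.142]
force: [-0.2, 0.1, -1.4]
grip_width: 0.0576
```

>>> move_arm --jaw '[255,255,255]' --dp '[[0,0,0.001],[0,0,0.001],[0,0,0]]' --rotation '[[0,0,0],[0,0,0],[0,0,0]]'

```text
clock: 10.95
position: [0.5532, -0.3125, 0.0087]
tool_rot: [-3.141, 0.001, 3.142]
force: [-7.2, 2.3, 18.1]
grip_width: 0.0578
```

>>> move_arm --jaw '[255,0,0,0,0]' --dp '[[0,0,-0.001],[0,0,0],[0,0,0],[0,0,0],[0,0,0]]' --rotation '[[0,0,0],[0,0,0],[0,0,0],[0,0,0],[0,0,0]]'

```text
clock: 11.58
position: [0.5532, -0.3124, 0.0083]
tool_rot: [3.141, 0.001, -3.142]
force: [0.3, -0.2, 0.3]
grip_width: 0.0855
```

>>> move_arm --jaw '[0,0,0,0,0,0,0,0]' --dp '[[0,0,-0.005],[0,0,-0.015],[0,0,-0.03],[0,0,-0.05],[0,0,-0.06],[0,0,-0.06],[0,0,-0.06],[0,0,-0.02]]' --rotation '[[0,0,0],[0,0,0],[0,0,0],[0,0,0],[0,0,0],[0,0,0],[0,0,0],[0,0,0]]'

```text
clock: 12.58
position: [0.5536, -0.3124, 0.2531]
tool_rot: [-3.139, 0.006, -3.141]
force: [-0.0, -0.3, 0.4]
grip_width: 0.0855
```

Run:
```python
from h import *
import cv2
g=lambda a:np.uint8(255*(a/255.)**.5)
im=grab_frame("top");w=grab_frame("wrist");cv2.imwrite("pics/top1.png",im)
o=np.zeros((560,800,3),np.uint8);o[:420,:350]=cv2.resize(g(im[130:250,350:450]),(350,420),interpolation=cv2.INTER_CUBIC);o[:338,350:]=cv2.resize(g(w),(450,338))
cv2.imwrite("pics/c2.png",o)
r,t,u,y,n=cov([.5915,.005,-.227],-1)
p,q=pose();print(p)
p1=t+n*.16;p1b=(p+p1)/2+[0,0,.01]
a,b=plan(p1b,R.from_rotvec((r*q.inv()).as_rotvec()*.5)*q,5);plan(p1,r,5,a,b)
```

```text
[ 0.55329299 -0.31251649  0.25115007]
5 dp [[0.0035, 0.0416, 0.0013], [0.0044, 0.0415, 0.001], [0.0054, 0.0414, 0.0005], [0.0063, 0.0413, 0.0], [0.0073, 0.0411, -0.0004]] 
rot [[0.0015, -0.0137, 0.0071], [0.0016, -0.0137, 0.0071], [0.0015, -0.0137, 0.0072], [0.0016, -0.0137, 0.0071], [0.0015, -0.0136, 0.0071]]
5 dp [[0.0092, 0.041, 0.0039], [0.0103, 0.0408, 0.0034], [0.0114, 0.0406, 0.0026], [0.0123, 0.0403, 0.002], [0.0133, 0.0401, 0.0012]] 
rot [[0.0015, -0.0137, 0.0071], [0.0016, -0.0137, 0.0071], [0.0015, -0.0137, 0.0072], [0.0016, -0.0137, 0.0071], [0.0015, -0.0137, 0.0071]]
```

View pics/c2.png

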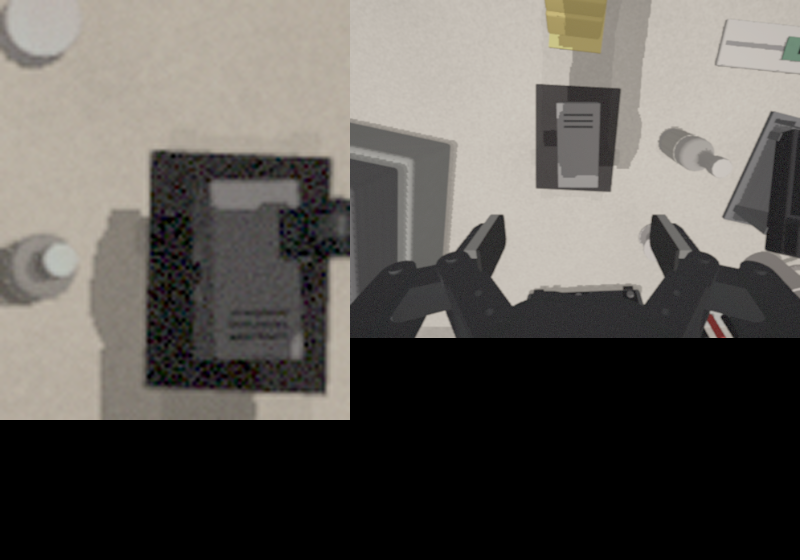

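>>> move_arm --jaw '[0,0,0,0,0,0,0,0,0,0]' --dp '[[0.0035,0.0416,0.0013],[0.0044,0.0415,0.001],[0.0054,0.0414,0.0005],[0.0063,0.0413,0.0],[0.0073,0.0411,-0.0004],[0.0092,0.041,0.0039],[0.0103,0.0408,0.0034],[0.0114,0.0406,0.0026],[0.0123,0.0403,0.002],[0.0133,0.0401,0.0012]]' --rotation '[[0.0015,-0.0137,0.0071],[0.0016,-0.0137,0.0071],[0.0015,-0.0137,0.0072],[0.0016,-0.0137,0.0071],[0.0015,-0.0136,0.0071],[0.0015,-0.0137,0.0071],[0.0016,-0.0137,0.0071],[0.0015,-0.0137,0.0072],[0.0016,-0.0137,0.0071],[0.0015,-0.0137,0.0071]]'

```text
clock: 13.92
position: [0.5242, 0.0212, 0.2171]
tool_rot: [3.14, 0.433, 2.913]
force: [0.8, 0.0, 0.3]
grip_width: 0.0856
```

>>> move_arm --jaw '[0,0,0,0]' --dp '[[0,0,0.02],[0,0,0.03],[0,0,0.02],[0,0,0]]' --rotation '[[0,0,0],[0,0,0],[0,0,0],[0,0,0]]'

```text
clock: 14.42
position: [0.547, 0.0152, 0.1656]
tool_rot: [3.141, 0.43, 2.915]
force: [-0.1, -0.4, 0.6]
grip_width: 0.0852
```

Run:
```python
from h import *
import cv2
c=calibration("wrist");im=grab_frame("wrist");np.savez("w3",T=c["T"],K=c["camera_matrix"])
cv2.imwrite("pics/w3.png",cv2.resize(np.uint8(255*(im/255.)**.5),(800,600),interpolation=cv2.INTER_CUBIC))
r,t,u,y,n=cov([.5915,.005,-.227],-1);p,q=pose()
print("local",1e3*(p-t)@np.c_[u,y,n],np.degrees((q.inv()*r).as_rotvec()))
P=t+np.array([[-42,-18,45],[-42,18,45],[42,-18,45],[42,18,45]])/1e3@np.c_[u,y,n].T
print((proj(c,P)/.7).round(1).tolist())
```

```text
local [-2.57035136e+00 -3.00733505e-03  1.02055398e+02] [ 0.0490078  -0.29118525  0.00580893]
[[367.6, 251.0], [445.6, 251.0], [371.5, 411.8], [441.1, 411.9]]
```

View pics/w3.png

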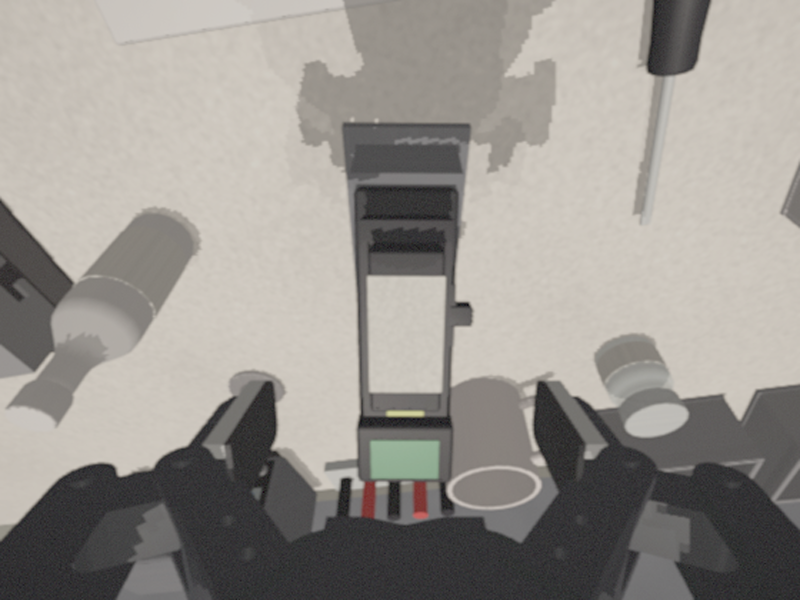

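Run:
```python
from h import *
r,t,u,y,n=cov([.5915,.005,-.227],-1)
plan(t+n*.0308,r,5)
```

```text
5 dp [[-0.0007, 0.0, 0.0178], [-0.0007, 0.0, 0.0178], [-0.0007, 0.0, 0.0178], [-0.0007, 0.0, 0.0178], [-0.0007, 0.0, 0.0179]] 
rot [[0.0001, -0.0003, 0.0], [0.0, -0.0003, 0.0], [0.0001, -0.0004, 0.0], [0.0, -0.0003, 0.0], [0.0001, -0.0003, 0.0]]
```

>>> move_arm --jaw '[0,0,0,0,0,0]' --dp '[[-0.0007,0,0.0178],[-0.0007,0,0.0178],[-0.0007,0,0.0178],[-0.0007,0,0.0178],[-0.0007,0,0.0178],[0,0,0]]' --rotation '[[0,-0.0003,0],[0,-0.0003,0],[0,-0.0003,0],[0,-0.0003,0],[0,-0.0003,0],[0,0,0]]'

```text
clock: 15.22
position: [0.5794, 0.0078, 0.1036]
tool_rot: [3.14, 0.437, 2.914]
force: [0.0, 0.3, 0.6]
grip_width: 0.0855
```

Run:
```python
from h import *
r,t,u,y,n=cov([.5915,.005,-.227],-1);p,q=pose();print("local",1e3*(p-t)@np.c_[u,y,n],np.degrees((q.inv()*r).as_rotvec()))
```

```text
local [ 0.83485443 -0.04282312 31.16324578] [ 0.04691515  0.04720889 -0.03723017]
```

>>> move_arm --jaw '[255,255,255,255,255,255,255,255]' --dp '[[0,0,0],[0,0,0],[0,0,0],[0,0,0],[0,0,0],[0,0,0],[0,0,0],[0,0,0]]' --rotation '[[0,0,0],[0,0,0],[0,0,0],[0,0,0],[0,0,0],[0,0,0],[0,0,0],[0,0,0]]' --squeeze 30

```text
clock: 16.23
position: [0.5798, 0.0079, 0.1043]
tool_rot: [3.14, 0.439, 2.914]
force: [-5.7, -0.1, 9.7]
grip_width: 0.0354
```

>>> move_arm --jaw '[255,255,255,255,255,255,255]' --dp '[[0,0,-0.004],[0,0,-0.008],[0,0,-0.012],[0,0,-0.015],[0,0,-0.02],[0,0,-0.02],[0,0,0]]' --rotation '[[0,0,0],[0,0,0],[0,0,0],[0,0,0],[0,0,0],[0,0,0],[0,0,0]]'

```text
clock: 17.1
position: [0.5537, 0.0138, 0.162]
tool_rot: [3.14, 0.44, 2.914]
force: [-0.3, -0.3, -1.7]
grip_width: 0.0354
```

Run:
```python
from h import *
p,q=pose();print(p)
p1=p-q.apply([0,0,.08]);Rt=R.from_euler('xyz',[np.pi,0,np.pi])
plan(p1,q,3)
p2=np.array([.5445,.324,.2]);plan(p2,Rt,9,p1,q)
```

```text
[0.55372303 0.01383066 0.1620337 ]
3 dp [[0.0, 0.0, -0.0333], [0.0, 0.0, -0.0334], [0.0, 0.0, -0.0333]] 
rot [[0.0, 0.0, 0.0], [0.0, 0.0, 0.0], [0.0, 0.0, 0.0]]
9 dp [[0.0077, 0.0417, 0.0017], [0.0065, 0.0419, 0.0023], [0.0054, 0.0419, 0.0029], [0.0042, 0.0421, 0.0033], [0.003, 0.0422, 0.0036], [0.0017, 0.0422, 0.0041], [0.0005, 0.0422, 0.0043], [-0.0008, 0.0422, 0.0045], [-0.002, 0.0421, 0.0047]] 
rot [[-0.0017, 0.0155, -0.0079], [-0.0017, 0.0155, -0.0079], [-0.0017, 0.0155, -0.0079], [-0.0017, 0.0154, -0.008], [-0.0018, 0.0155, -0.0079], [-0.0017, 0.0155, -0.0079], [-0.0017, 0.0155, -0.0079], [-0.0017, 0.0155, -0.0079], [-0.0017, 0.0155, -0.0079]]
```

>>> move_arm --jaw '[255,255,255]' --dp '[[0,0,-0.0333],[0,0,-0.0333],[0,0,-0.0333]]' --rotation '[[0,0,0],[0,0,0],[0,0,0]]'

```text
clock: 17.48
position: [0.5202, 0.0213, 0.2335]
tool_rot: [3.141, 0.437, 2.914]
force: [0.1, -0.6, 0.3]
grip_width: 0.0353
```

>>> move_arm --jaw '[255,255,255,255,255,255,255,255,255,255]' --dp '[[0.0077,0.0417,0.0017],[0.0065,0.0419,0.0023],[0.0054,0.0419,0.0029],[0.0042,0.0421,0.0033],[0.003,0.0422,0.0036],[0.0017,0.0422,0.0041],[0.0005,0.0422,0.0043],[-0.0008,0.0422,0.0045],[-0.002,0.0421,0.0047],[0,0,0]]' --rotation '[[-0.0017,0.0155,-0.0079],[-0.0017,0.0155,-0.0079],[-0.0017,0.0155,-0.0079],[-0.0017,0.0154,-0.008],[-0.0018,0.0155,-0.0079],[-0.0017,0.0155,-0.0079],[-0.0017,0.0155,-0.0079],[-0.0017,0.0155,-0.0079],[-0.0017,0.0155,-0.0079],[0,0,0]]'

```text
clock: 18.73
position: [0.5443, 0.3259, 0.1971]
tool_rot: [3.141, -0.004, -3.14]
force: [-0.3, -0.9, -2.0]
grip_width: 0.0353
```

Run:
```python
from h import *
import cv2
g=lambda a:np.uint8(255*(a/255.)**.5)
im=grab_frame("scene");w=grab_frame("wrist")
o=np.zeros((400,800,3),np.uint8);o[:400,:400]=cv2.resize(g(im[190:340,290:440]),(400,400),interpolation=cv2.INTER_CUBIC);o[:300,400:]=cv2.resize(g(w),(400,300))
cv2.imwrite("pics/c3.png",o)
p,q=pose();print(p,q.as_euler('xyz'),bot.observe()["force"])
plan(np.array([.5445,.324,.03]),R.from_euler('xyz',[np.pi,0,np.pi]),5)
```

```text
[0.54445755 0.32356828 0.1977871 ] [-3.14041644e+00 -2.23477917e-03  3.14117536e+00] [ 1.20486264 -0.30802459 -1.71863748]
5 dp [[-0.0001, 0.0002, 0.0419], [-0.0001, 0.0001, 0.042], [-0.0001, 0.0001, 0.0419], [0.0, 0.0002, 0.042], [0.0, 0.0001, 0.0419]] 
rot [[-0.0001, -0.0001, 0.0], [0.0, -0.0002, -0.0001], [-0.0001, -0.0001, 0.0], [-0.0001, -0.0002, 0.0], [-0.0001, -0.0001, 0.0]]
```

View pics/c3.png

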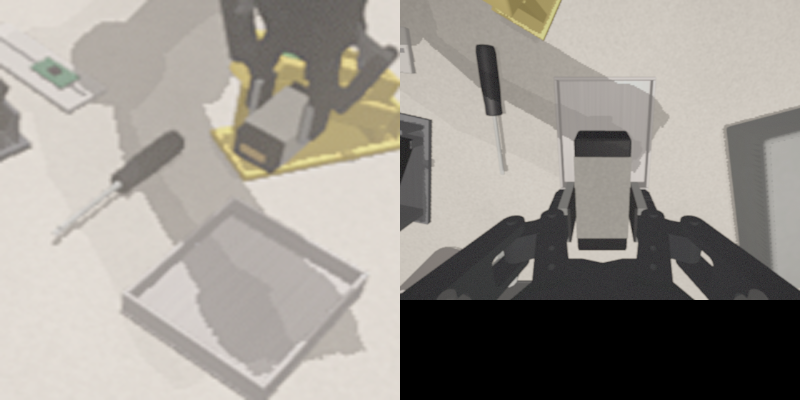

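>>> move_arm --jaw '[255,255,255,255,255,255,255,255]' --dp '[[0,0.0002,0.03],[0,0.0001,0.045],[0,0.0001,0.05],[0,0.0001,0.045],[0,0.0001,0.025],[0,0,0.012],[0,0,0.005],[0,0,0]]' --rotation '[[0,-0.0001,0],[0,-0.0002,0],[0,-0.0002,0],[0,-0.0001,0],[0,-0.0001,0],[0,0,0],[0,0,0],[0,0,0]]'

```text
clock: 19.82
position: [0.5447, 0.3246, 0.0299]
tool_rot: [3.141, 0.001, 3.141]
force: [-0.8, 1.0, -2.2]
grip_width: 0.0353
```

>>> move_arm --jaw '[255,255,255,255,255]' --dp '[[0,0,0.002],[0,0,0.0015],[0,0,0.0015],[0,0,0.001],[0,0,0]]' --rotation '[[0,0,0],[0,0,0],[0,0,0],[0,0,0],[0,0,0]]'

```text
clock: 20.45
position: [0.5443, 0.3244, 0.0244]
tool_rot: [-3.142, 0.0, 3.142]
force: [-0.7, 1.3, -1.2]
grip_width: 0.0355
```

>>> move_arm --jaw '[255,255,255,255,255]' --dp '[[0,0,0.002],[0,0,0.002],[0,0,0.0015],[0,0,0.0015],[0,0,0]]' --rotation '[[0,0,0],[0,0,0],[0,0,0],[0,0,0],[0,0,0]]'

```text
clock: 21.08
position: [0.5443, 0.3244, 0.0187]
tool_rot: [-3.142, 0.0, -3.142]
force: [-0.6, -0.3, -0.6]
grip_width: 0.0351
```

>>> move_arm --jaw '[255,255,255]' --dp '[[0,0,0.001],[0,0,0.0005],[0,0,0]]' --rotation '[[0,0,0],[0,0,0],[0,0,0]]'

```text
clock: 21.45
position: [0.5443, 0.3244, 0.0176]
tool_rot: [-3.142, 0.0, 3.142]
force: [0.4, 0.2, -1.9]
grip_width: 0.0351
```

>>> move_arm --jaw '[255,255,255]' --dp '[[0,0,0.001],[0,0,0.0005],[0,0,0]]' --rotation '[[0,0,0],[0,0,0],[0,0,0]]'

```text
clock: 21.82
position: [0.5443, 0.3245, 0.0167]
tool_rot: [-3.142, 0.001, -3.142]
force: [-2.4, -1.8, 4.9]
grip_width: 0.0352
```

>>> move_arm --jaw '[80,80,80,80,80]' --dp '[[0,0,0],[0,0,0],[0,0,0],[0,0,0],[0,0,0]]' --rotation '[[0,0,0],[0,0,0],[0,0,0],[0,0,0],[0,0,0]]'

```text
clock: 22.45
position: [0.5443, 0.3245, 0.0164]
tool_rot: [-3.142, 0.0, -3.142]
force: [-0.7, -0.2, 0.2]
grip_width: 0.0583
```

>>> move_arm --jaw '[80,80,80,80,80,0,0,0]' --dp '[[0,0,-0.005],[0,0,-0.015],[0,0,-0.03],[0,0,-0.05],[0,0,-0.06],[0,0,-0.06],[0,0,-0.05],[0,0,0]]' --rotation '[[0,0,0],[0,0,0],[0,0,0],[0,0,0],[0,0,0],[0,0,0],[0,0,0],[0,0,0]]'

```text
clock: 23.45
position: [0.5449, 0.3255, 0.2372]
tool_rot: [3.139, 0.005, -3.141]
force: [0.3, -0.1, 0.7]
grip_width: 0.0854
```

Run:
```python
from h import *
import cv2
g=lambda a:np.uint8(255*(a/255.)**.5)
im=grab_frame("scene");w=grab_frame("wrist");t=grab_frame("top")
o=np.zeros((600,800,3),np.uint8);o[:300,:400]=cv2.resize(g(im),(400,300));o[:300,400:]=cv2.resize(g(w),(400,300));o[300:,:400]=cv2.resize(g(t),(400,300));o[300:,400:]=cv2.resize(g(im[150:270,170:330]),(400,300),interpolation=cv2.INTER_CUBIC)
cv2.imwrite("pics/c4.png",o)
```

```text
(no output)
```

View pics/c4.png

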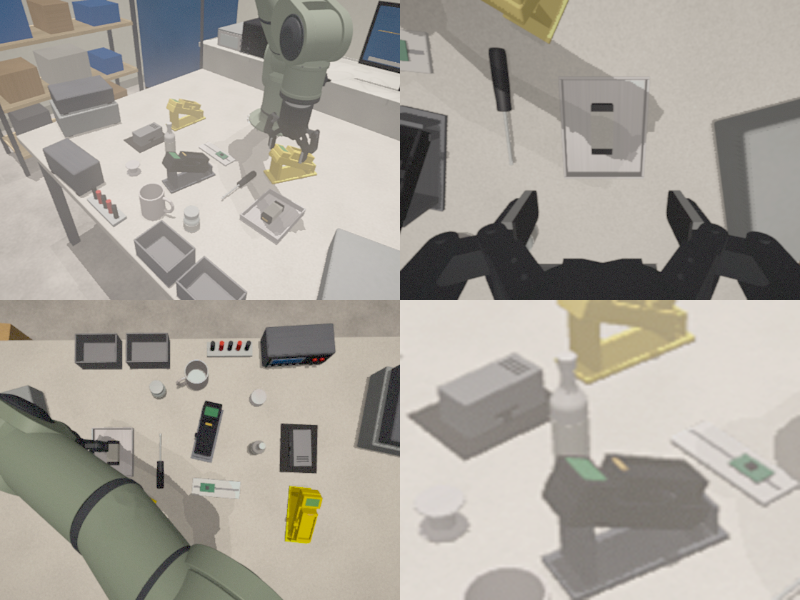

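```bash
python3 -c "
from workcell import workorder,bot
print(bot.observe()['clock']);print(workorder.job_done())"
```

```text
23.6
the job is handed in; nothing more can be done
None
```

The job is handed in, at about 23.6 s on the robot's clock. I squeezed the snap tab and lifted the cover off-slope. I then set it upright in the middle of the mat, and laid the battery pack flat and same side up in the aluminium tray.

**Last pictures:** the cover stands upright on the mat and the pack lies flat in the middle of the tray. The logger's bay is empty and the bystanders look unmoved. The gripper is open about 0.24 m above the table and touches nothing.

**Forces:** the cover met the mat with about 18 N at the wrist, a bit firmer than intended. The pack met the tray with about 5 N. Closing on the pack showed about 11 N, perhaps the finger tips touching the bay's rim.

**Disagreements and limits:**
- **Logger yaw:** the first two camera estimates differed by about 1.4 degrees. I used the wrist camera's, and the grips bore it out.
- **Cover centring:** I only checked this roughly from pixels, to within about 5 mm.

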